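# Level the riser shelf with its screw foot and hold the spirit level down

## Task

The little riser shelf has to be level before the tray set goes on it. First push the free end of the sprung spirit level fully down onto the shelf to see where the bubble really stands, let it come up again and turn the levelling-foot knob until the shelf is level; then push the spirit level fully down once more so that the bubble rests centred between the two lines, and finish like that, still holding it down with the fingers. Leave the other things on the desk where they are.

Things in the scene. Friction and masses are not known exactly. Their poses are not given: they have to be found in the camera images.
- shelf_top (a point): Centre of the upper face of the riser shelf: white board 170 (x) x 400 (y) x 18 mm, top about 70 above the desk, fixed in place. Its z axis is the board's normal, upright when level. It pivots about its x axis on an end panel 165 mm from the centre towards +y; the levelling foot carries the -y end, which starts too low (tilt up to 0.012 rad).
- knob_grip (a point): Levelling-foot knob, round fluted black, 42 mm dia, from 6 to 36 mm above the board near its -y end; any grasp yaw. Point: on its axis, 24 mm above the board. Clockwise seen from above raises that end, knob too, 1.9 mm per rad (tilt 0.0058 rad per rad), 0.3 N m; it stays where left and turns at least 1.4 rad past level. At the start it needs 0.8 to 2.0 rad clockwise.
- press_pad (a point): Where to press: thin black rubber patch, point on its top face, 22 mm short of the free end of the spirit level, an aluminium bar 30 wide x 240 long x 26 mm high along the middle of the shelf, hinged at the end nearest the knob. A spring holds the free end up; at the patch push down 20 mm, 1 N growing to 5 N, until the bar lies flat on the shelf. It springs up when let go.
- vial (a point): Centre of the level's bubble vial: green tube 17 mm dia x 76 long, along the level in the open window at its mid-length, 98 mm from the press patch towards the hinge; two thin black lines round it 22 mm apart and a white bubble that shows 17 mm long. y axis: along the level to its free end.
- level (a joint): Spirit level on its sprung hinge (rad): 0 = free end sprung fully up, 0.09 = bar pressed flat on the shelf.
- bubble (a joint): Bubble along the vial (m): 0 = centred between the lines, positive towards the free end (the shelf's +y); stops at 0.021 either way. Bar up: it sits at the positive stop. Bar pressed flat: it moves 8.7 mm towards the hinge per rad of clockwise knob turn (1.5 mm per 0.001 rad of shelf tilt) and settles in about 1 s.
- paperweight_mid (a point): Bystander, loose on the desk beside the shelf: domed clear-glass paperweight, 68 dia x 45 high (mm); point at its centre.
- pen_mid (a point): Bystander, loose on the desk beside the shelf: black ballpoint pen lying flat, 145 long, 9 thick (mm); point at its centre.
- cube_mid (a point): Bystander, loose on the desk beside the shelf: plain wooden block cube, 45 each way (mm); point at its centre.
- pencil_case_mid (a point): Bystander, loose on the desk beside the shelf: slim dark blue pencil case, 50 x 190 x 26 high (mm); point at its centre.
- eraser_mid (a point): Bystander, loose on the desk beside the shelf: white eraser in a card sleeve, 22 x 50 x 12 (mm); point at its centre.
- note_block_mid (a point): Bystander, loose on the desk beside the shelf: block of note paper, 76 x 76 x 30 high (mm); point at its centre.
- sharpener_mid (a point): Bystander, loose on the desk beside the shelf: small metal pencil sharpener, 27 x 16 x 13 (mm); point at its centre.

How it is judged (in metres and radians):
On the way, in this order (a step that is already met when the one before it is completed fails the run):
1. the spirit level is pushed fully down onto the shelf for a first reading (value of joint level above 0.086 rad and contact force between the fingers and level above 1 N), for 0.3 s.
2. the level is let up and the shelf is brought level with the foot (angle between shelf_top's own z axis and vertical below 0.002 rad and value of joint level below 0.03 rad), for 0.2 s.
At the end, for the whole second after the job is handed in: The fingers still press on the spirit level with more than 2 N, it lies flat on the shelf (joint above 0.086 of 0.09 rad), the bubble is within 2.5 mm of the middle (between the lines) and the shelf is within 0.002 rad of level (value of joint level above 0.086 rad and contact force between the fingers and level above 2 N and value of joint bubble between -0.0025 and 0.0025 m and angle between shelf_top's own z axis and vertical below 0.002 rad); the arm keeps its last pose, push and grip.
It fails at once if a bystander is pushed more than 25 mm from its place (distance of any of paperweight_mid, pen_mid, cube_mid, pencil_case_mid, eraser_mid, note_block_mid, sharpener_mid from where it was at the start of the episode above 0.025 m).
It also fails if it takes over 58 s, if anything falls off the work surface, if the arm or the gripper's body presses on something with over 40 N, if the wrist force passes 120 N, or if a joint passes its speed limit or range.

## Robot

A 6-joint arm with a two-finger parallel gripper is mounted at the origin on the work surface. World frame = base frame: x ahead of the robot, y to its left, z up, the work surface at z = 0. Lengths are in mm, angles in rad, forces in N, time in s.
With the tool pointing down it reaches from about 275 to 750 mm from the base axis. Payload 10.2 kg.
Tool frame: the origin (TCP) lies midway between the tips of the shut fingers; the grasp point (between the pads) lies 19 mm behind it; z points along the fingers, y is the direction in which the jaws open and shut (so a half turn about z gives the same grasp; the last joint's range is limited). The gripper opens to 85 mm and grips with 20 to 120 N. Pads are 22 mm wide; open, the fingers measure 114 mm over their backs; the gripper's body (76 mm by 85 mm) begins 54 mm behind the grasp point. The pads swing forward as they close: fully open they stand 13 mm farther back than shut.
Start: joints at [-1.461, 0.313, 1.498, -0, 1.331, -0.223], TCP at [171.5, -496.204, 199.594] pointing down, gripper open.
Joint ranges: [-2.94, 2.94], [-0.97, 2.17], [0.19, 2.56], [-1.23, 4.37], [0.02, 3.11], [-2.88, 2.88]. Speed limits (rad/s): [2.39, 2.39, 3.01, 3.14, 3.14, 3.14].

## Interface

Orientations are given as a unit quaternion [w, x, y, z].
In Python, from rig import ctrl gives the robot as it stands.
- The arm moves only by the tool carry_out, never from a script. Its argument "plan" is a list of rows, each a list of 3 entries, a list of its own where there are three numbers: the finger opening in mm, from 0 to 85.4, then the shift along the tool's x, y, z in mm, then the turn, a rotation vector about the tool's x, y, z in units of 6 degrees (1.0 is 6 degrees). In form: [[grip, [x, y, z], [ax, ay, az]], ...]. A call has 1 to 20 rows; each row shifts and turns the commanded pose from where the row before left it, along the tool's axes as they then stand; what a row does not reach is not made up. A row lasts 1/12 s, in which the tool goes at most 41.7 mm and 7.16 degrees, less where a joint would pass 70% of its speed; a pose out of reach is approached as far as the arm can. A call with a gripper value outside its range is refused whole. The fingers move at their own pace and stop on an object; "grip_force" is the grip in N (left out, the last holds). Time passes only in rows, so rows that do not move let the fingers close. It gives the time, the measured TCP pose, the force and the opening at its end, in the units of the state.
- ctrl.sense(): the state, without advancing time (a new reading comes with each control period).
- ctrl.capture(name): name is "scene" or "top" or "wrist"; returns a dict with "color" (480x640x3 uint8, blue, green, red), "range_z" (480x640 float32, mm along the optical axis (not along the pixel's ray), 0 where there is no reading), "fx", "fy", "cx", "cy" (pixels), "dist_coeffs" ([k1, k2, p1, p2, k3] as OpenCV has them; the pictures are not rectified), "cam_to_world" (4x4, takes a point from camera to world coordinates); the wrist camera has in their place "tool_from_camera" (4x4, takes a point from camera to tool coordinates, whose origin is the TCP and whose axes are the flange's). Camera axes: x right, y up, looking along -z (the intrinsics and any distortion apply to the point x, -y, -z); pixel columns grow to the right and rows downward; lengths in mm; the calibration is good to about 2 mm. A picture is of the moment at which its call begins: read the wrist's pose just before it.
- ctrl.finish_job(): hands the job in, once; it reports no verdict.
The state is a dict: "time_s": time; "joints": joint angles; "dq": joint speeds; "tau": joint torques, N m; "eef_pos": TCP position; "ee_rot": TCP orientation; "force": force on the tool from outside, world axes, zero at the start; "wrist_torque": the same for the moment, N m; "grip_width": opening from 0.0 (shut) to 1.0 (fully open).
Only numpy, scipy, OpenCV 4.12 (cv2) and the standard library are available. Lean on these libraries where they do the work, as an engineer would, in place of code of your own. Each camera call takes 0.05 s, during which the arm holds its last target.

## Working session

There is one attempt and no reset: what is moved stays moved. The work goes in short steps, Python scripts to look and compute and a tool call to move; the robot and the scene stay as the last step left them, time stands still between calls to the robot, and variables do not carry over. Pictures are saved under pics/ and viewed, and the job is handed in when it is done.

Besides the shell and the picture viewer there is one more tool, called after "Call:" as name(argument=value, ...), one argument or row to a line, values as JSON. carry_out: Moves the arm, as the interface text tells. Its arguments: {"type":"object","properties":{"plan":{"type":"array"},"grip_force":{"type":"number"}},"required":["plan"]}

```bash
ls; mkdir -p pics; cat > h.py <<'E'
import numpy as np,cv2
from rig import ctrl
E
python3 - <<'E'
from h import *
print(ctrl.sense())
for n in ("scene","top","wrist"):
    c=ctrl.capture(n); cv2.imwrite(f"pics/{n}0.png",c["color"]); np.savez(f"{n}0.npz",**c)
    print(n,c["fx"],c["cx"],c["cy"],c["dist_coeffs"],np.round(c.get("cam_to_world",c.get("tool_from_camera")),3).tolist())
E
```

```text
pics
{'time_s': 0.0, 'joints': array([-1.46138586e+00,  3.13442416e-01,  1.49845080e+00, -1.50788953e-05,
        1.33100307e+00, -2.23419286e-01]), 'dq': array([-0.00130312, -0.00096771, -0.00084701, -0.0017386 , -0.00085419,
       -0.00084613]), 'tau': array([ 3.14446675e-05, -4.12265611e+01, -2.59740686e+01, -1.85503100e-04,
        4.10333494e-03, -2.87131577e-06]), 'eef_pos': array([ 171.46813991, -495.88726375,  199.03382487]), 'ee_rot': array([-6.51172211e-04,  9.86184465e-01,  1.65649559e-01,  2.98254810e-05]), 'force': array([-0.19860067,  0.13997712,  0.14148342]), 'wrist_torque': array([ 0.02127236,  0.06246509, -0.04183619]), 'grip_width': 0.9975216326937296}
scene 487.38128100799963 314.6316850104616 243.61516333948526 [-0.04622091  0.          0.          0.          0.        ] [[-0.076, -0.533, 0.843, 1340.648], [0.997, -0.026, 0.073, 116.836], [-0.017, 0.846, 0.533, 586.269], [0.0, 0.0, 0.0, 1.0]]
top 566.5764037889925 313.560698960124 242.1065270504723 [-0.00894352  0.          0.          0.          0.        ] [[-0.0, 0.997, -0.078, 516.189], [-1.0, -0.002, -0.022, 22.925], [-0.022, 0.078, 0.997, 1084.183], [0.0, 0.0, 0.0, 1.0]]
wrist 366.0487088590169 319.76119590575513 237.0076650132145 [-0.01514371  0.          0.          0.          0.        ] [[-0.001, 0.959, 0.285, 71.208], [1.0, 0.001, 0.001, -0.774], [0.001, 0.285, -0.959, -173.867], [0.0, 0.0, 0.0, 1.0]]
```

View pics/top0.png

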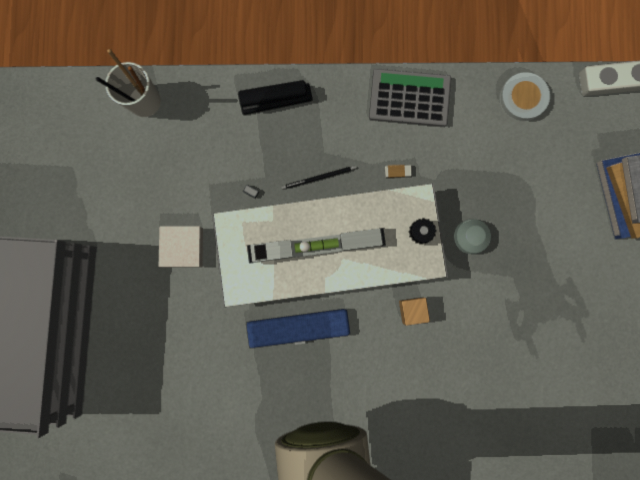

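View pics/scene0.png

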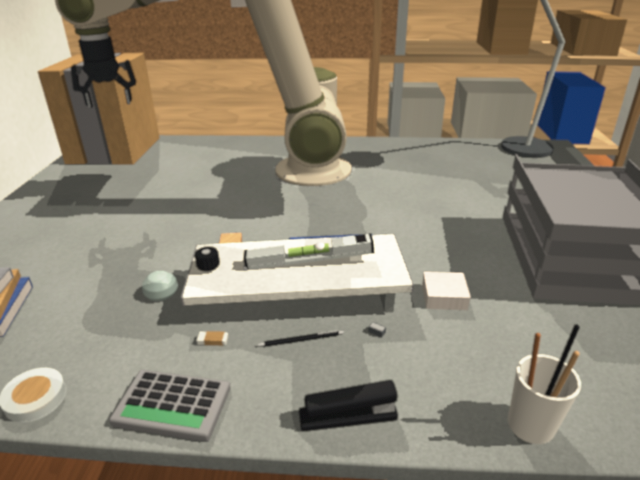

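View pics/wrist0.png

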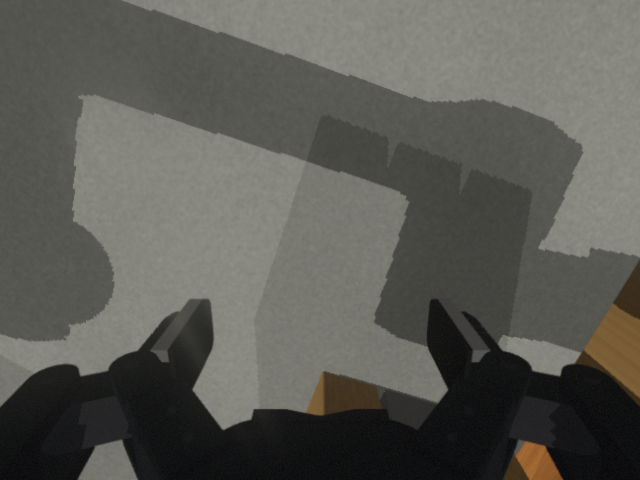

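```bash
cat >> h.py <<'E'
def ray(c,uv,M=None):
    K=np.array([[c["fx"],0,c["cx"]],[0,c["fy"],c["cy"]],[0,0,1.]])
    p=cv2.undistortPoints(np.array(uv,float).reshape(-1,1,2),K,np.array(c["dist_coeffs"],float)).reshape(-1,2)
    M=c["cam_to_world"] if M is None else M
    d=np.c_[p[:,0],-p[:,1],-np.ones(len(p))]
    return M[:3,3],d@M[:3,:3].T
def onz(c,uv,z,M=None):
    o,d=ray(c,uv,M); z=np.broadcast_to(z,(len(d),)); return o+d*((z-o[2])/d[:,2])[:,None]
def rng(c,uv,M=None):
    o,d=ray(c,uv,M); r=np.array([c["range_z"][int(round(v)),int(round(u))] for u,v in uv]); return o+d*r[:,None]
def wristM(c,s):
    from scipy.spatial.transform import Rotation as R
    T=np.eye(4); q=s["ee_rot"]; T[:3,:3]=R.from_quat([q[1],q[2],q[3],q[0]]).as_matrix(); T[:3,3]=s["eef_pos"]
    return T@c["tool_from_camera"]
E
python3 - <<'E'
from h import *
c=dict(np.load("top0.npz"))
im=c["color"][170:350,150:510]
cv2.imwrite("pics/crop0.png",cv2.resize(im,None,fx=2.2,fy=2.2,interpolation=cv2.INTER_CUBIC))
uv=[(215,212),(432,184),(445,276),(225,305),(400,265),(422,231),(260,252),(380,238),(474,237),(370,270),(240,280)]
for p,q in zip(uv,rng(c,uv)): print(p,np.round(q,1))
# level patch mask
E
```

```text
(215, 212) [659.6 237.8   1.5]
(432, 184) [ 700.  -167.9   70.4]
(445, 276) [ 534.5 -189.1   66.1]
(225, 305) [483.  204.3  68.4]
(400, 265) [ 554.2 -108.9   67.9]
(422, 231) [ 611.6 -142.8  104.5]
(260, 252) [575.  136.5 116.4]
(380, 238) [600.8 -71.4  91.4]
(474, 237) [ 606.1 -247.4   45.8]
(370, 270) [545.4 -55.3  67. ]
(240, 280) [527.6 177.1  72.7]
```

View pics/crop0.png

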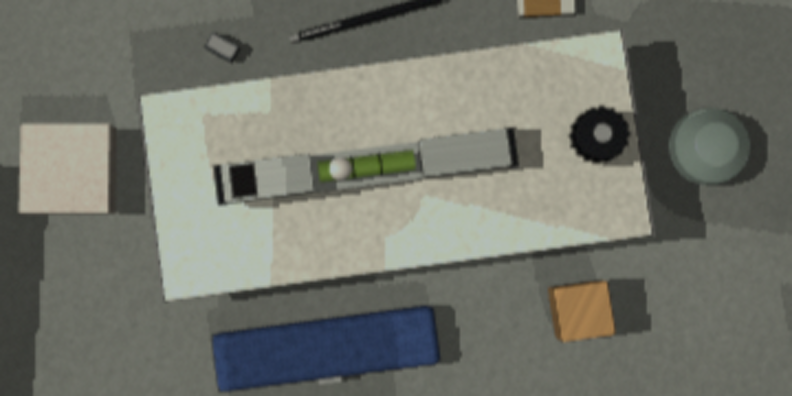

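```bash
python3 - <<'E'
from h import *
c=dict(np.load("top0.npz")); g=c["color"].max(2)
def blob(x0,x1,y0,y1,th):
    m=np.zeros_like(g); m[y0:y1,x0:x1]=(g[y0:y1,x0:x1]<th)
    n,l,s,ce=cv2.connectedComponentsWithStats(m); 
    for i in range(1,n):
        if s[i,4]>30:
            r=c["range_z"][l==i]; o,d=ray(c,[ce[i]]); print(s[i],ce[i],np.round(o+d*np.median(r[r>0]),1))
blob(252,270,242,262,45); blob(405,440,215,248,60)
# shelf plane
m=(c["color"].min(2)>140); vv,uu=np.where(m); k=(uu>225)&(uu<435)&(vv>195)&(vv<300); 
P=rng(c,np.c_[uu[k],vv[k]]); P=P[(P[:,2]>60)&(P[:,2]<80)]
A=np.c_[P[:,:2],np.ones(len(P))]; print(np.linalg.lstsq(A,P[:,2],rcond=None)[0],len(P), P[:,2].mean())
r=cv2.minAreaRect(P[:,:2].astype(np.float32)); print(r)
E
```

```text
[255 245  11  14 133] [260.09774436 251.63157895] [[575.6 136.3 116.5]]
[409 219  27  25 454] [422.22907489 231.08810573] [[ 611.7 -143.7  101.8]]
[-8.24739165e-04  1.05615556e-02  6.82814178e+01] 15090 68.04168320938943
((591.4041748046875, 16.435455322265625), (168.32315063476562, 393.2933044433594), 7.075979232788086)
```

Call:
carry_out(
  plan=[
    [0,[0,0,0],[0,0,1]],
    [0,[0,0,0],[0,0,1]],
    [0,[0,0,0],[0,0,1]],
    [0,[0,0,0],[0,0,1]],
    [0,[0,0,0],[0,0,1]],
    [0,[12,-30,0],[0,0,0]],
    [0,[12,-30,0],[0,0,0]],
    [0,[12,-30,0],[0,0,0]],
    [0,[12,-30,0],[0,0,0]],
    [0,[12,-30,0],[0,0,0]],
    [0,[12,-30,0],[0,0,0]],
    [0,[12,-30,0],[0,0,0]],
    [0,[12,-30,0],[0,0,0]],
    [0,[12,-30,0],[0,0,0]],
    [0,[12,-30,0],[0,0,0]],
    [0,[12,-30,0],[0,0,0]],
    [0,[12,-30,0],[0,0,0]],
    [0,[12,-30,0],[0,0,0]],
    [0,[12,-30,0],[0,0,0]],
    [0,[12,-30,0],[0,0,0]],
  ],
  grip_force=30,
)

```text
time_s: 1.82
eef_pos: [434.1, -86.9, 199.5]
ee_rot: [-0.0, 0.995, -0.095, -0.0]
force: [1.1, -0.4, 0.0]
grip_width: 0.002
```

```bash
cat >> h.py <<'E'
def rel(p):
    from scipy.spatial.transform import Rotation as R
    s=ctrl.sense(); q=s["ee_rot"]; r=R.from_quat([q[1],q[2],q[3],q[0]])
    print("t",s["time_s"],"pos",np.round(s["eef_pos"],1),"yaw",np.arctan2(*r.as_matrix()[[1,0],0]),"zaxis",np.round(r.as_matrix()[:,2],3),"f",np.round(s["force"],1),"j",np.round(s["joints"],2),"gw",round(s["grip_width"],2))
    print("rel tool",np.round(r.inv().apply(np.array(p)-s["eef_pos"]),1)); return s
E
python3 -c "
from h import *
rel([575.6,136.3,126])"
```

```text
t 1.8167 pos [434.1 -86.9 199.5] yaw -0.19076465325526196 zaxis [-0.  0. -1.] f [ 1.1 -0.4  0. ] j [-0.46  0.13  1.73 -0.    1.28  1.3 ] gw 0.0
rel tool [  96.6 -246.    73.5]
```

Call:
carry_out(
  plan=[
    [0,[12,-30,0],[0,0,0]],
    [0,[12,-30,0],[0,0,0]],
    [0,[12,-30,5],[0,0,0]],
    [0,[12,-30,8],[0,0,0]],
    [0,[12,-30,10],[0,0,0]],
    [0,[12,-30,12],[0,0,0]],
    [0,[12,-30,14],[0,0,0]],
    [0,[12,-30,14],[0,0,0]],
    [0,[0,-6,0],[0,0,0]],
    [0,[0,0,0],[0,0,0]],
  ],
)

```text
time_s: 2.65
eef_pos: [574.1, 136.4, 135.2]
ee_rot: [0.0, 0.996, -0.094, -0.001]
force: [-0.3, -0.4, -0.7]
grip_width: -0.005
```

```bash
python3 - <<'E'
from h import *
s=rel([575.6,136.3,116.5])
c=ctrl.capture("wrist"); cv2.imwrite("pics/w1.png",c["color"])
E
```

```text
t 2.65 pos [574.1 136.4 135.2] yaw -0.18828754931550717 zaxis [-0.002  0.    -1.   ] f [-0.3 -0.4 -0.7] j [0.03 0.51 1.38 0.   1.25 1.79] gw -0.01
rel tool [ 1.5 -0.2 18.7]
```

View pics/w1.png

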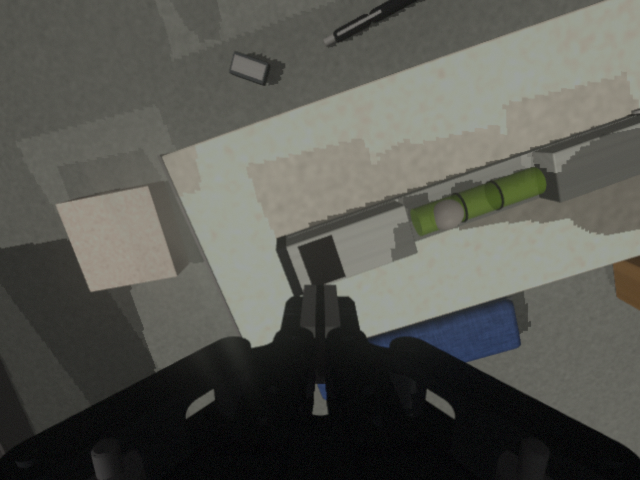

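Wrist view: the patch is at (322,260), the finger tips at (320,288), and the vial with its bubble is at (480,205), clearly visible. I'll check the patch from this view.

```bash
python3 - <<'E'
from h import *
s=rel([575.6,136.3,116.5])
c=ctrl.capture("wrist"); M=wristM(c,s)
print(onz(c,[(322,260),(450,210),(470,202),(497,194)],[116.5,100,100,100],M))
print(rng(c,[(322,255),(450,208),(350,220),(560,260)],M))
E
```

```text
t 2.7 pos [574.2 135.1 136.3] yaw -0.18950359704175046 zaxis [-0.001 -0.    -1.   ] f [ 0.1 -0.9  0. ] j [ 0.03  0.51  1.38 -0.    1.25  1.79] gw 0.0
rel tool [ 1.2 -1.5 19.8]
[[573.89743868 134.07664673 116.5       ]
 [584.33112562  55.47140263 100.        ]
 [586.89724167  43.52761318 100.        ]
 [588.66769928  27.68850272 100.        ]]
[[576.72712688 133.53483843 116.22395614]
 [588.03536084  58.20832731 108.98932399]
 [590.83072599 114.35606604 105.24020361]
 [524.34395421 -28.28313013  68.08069669]]
```

Call:
carry_out(
  plan=[
    [0,[1,0,6],[0,0,0]],
    [0,[0,0,6],[0,0,0]],
    [0,[0,0,5],[0,0,0]],
    [0,[0,0,4],[0,0,0]],
    [0,[0,0,4],[0,0,0]],
    [0,[0,0,4],[0,0,0]],
    [0,[0,0,4],[0,0,0]],
    [0,[0,0,3],[0,0,0]],
    [0,[0,0,2],[0,0,0]],
    [0,[0,0,0],[0,0,0]],
    [0,[0,0,0],[0,0,0]],
  ],
)

```text
time_s: 3.67
eef_pos: [575.5, 134.7, 98.6]
ee_rot: [-0.0, 0.995, -0.095, 0.0]
force: [-0.4, 0.1, -0.1]
grip_width: 0.0
```

```bash
python3 - <<'E'
from h import *
s=rel([575.6,136.3,96.5])
c=ctrl.capture("wrist"); cv2.imwrite("pics/w2.png",c["color"]); print(ctrl.sense()["force"])
c=ctrl.capture("scene"); cv2.imwrite("pics/s2.png",cv2.resize(c["color"][210:330,160:480],None,fx=2.5,fy=2.5,interpolation=cv2.INTER_CUBIC))
E
```

```text
t 3.6667 pos [575.5 134.7  98.6] yaw -0.1907115144753255 zaxis [ 0.  0. -1.] f [-0.4  0.1 -0.1] j [0.03 0.55 1.42 0.   1.17 1.79] gw 0.0
rel tool [-0.2 -1.6  2.1]
[-0.31184    -0.27862883  0.10059952]
```

View pics/w2.png

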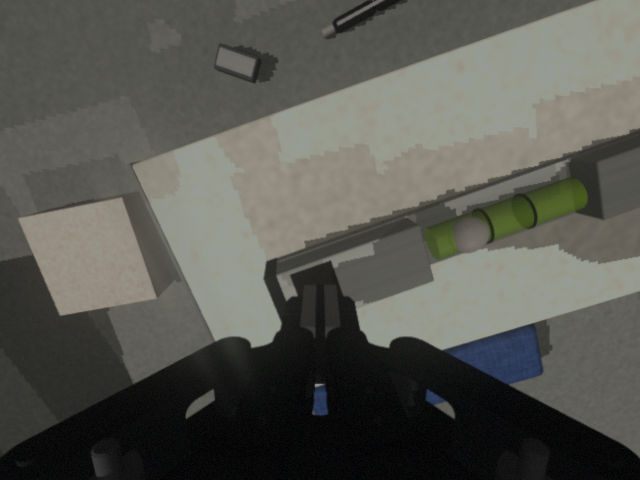

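View pics/s2.png

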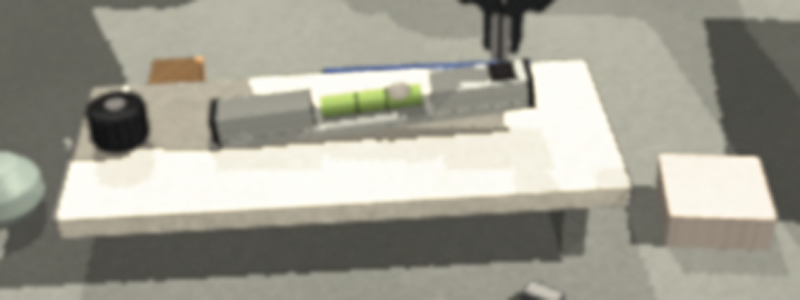

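```bash
python3 - <<'E'
from h import *
s=rel([575.6,136.3,96.5])
c=ctrl.capture("wrist"); M=wristM(c,s)
u=[(305,280),(325,270),(380,260),(420,250),(620,170),(480,225),(600,260),(320,288),(330,310),(310,310)]
for a,b in zip(u,rng(c,u,M)): print(a,np.round(b,1))
c=ctrl.capture("top"); cv2.imwrite("pics/t2.png",cv2.resize(c["color"][200:300,200:360],None,fx=4,fy=4,interpolation=cv2.INTER_CUBIC))
for a,b in zip([(255,254),(290,247),(283,249),(370,238),(350,241)],rng(c,[(255,254),(290,247),(283,249),(370,238),(350,241)])):print(a,np.round(b,1))
E
```

```text
t 3.7667 pos [575.6 134.7  98.8] yaw -0.19071670552192838 zaxis [ 0.  0. -1.] f [-0.5 -0.2  0.2] j [0.03 0.55 1.42 0.   1.17 1.79] gw -0.0
rel tool [-0.3 -1.6  2.3]
(305, 280) [580.7 140.8 116.5]
(325, 270) [583.8 130.8 116.6]
(380, 260) [582.  105.  111.9]
(420, 250) [582.7  85.6 110.1]
(620, 170) [600.2 -14.4  99.6]
(480, 225) [588.4  55.8 106.8]
(600, 260) [538.9 -30.2  66.8]
(320, 288) [585.3 132.9 138.7]
(330, 310) [584.1 129.5 156.1]
(310, 310) [585.6 136.4 156.3]
(255, 254) [554.3 107.  418.2]
(290, 247) [563.6  66.6 402.8]
(283, 249) [560.2  74.  417.7]
(370, 238) [600.5 -53.6  95.4]
(350, 241) [595.1 -18.5  97.9]
```

View pics/t2.png

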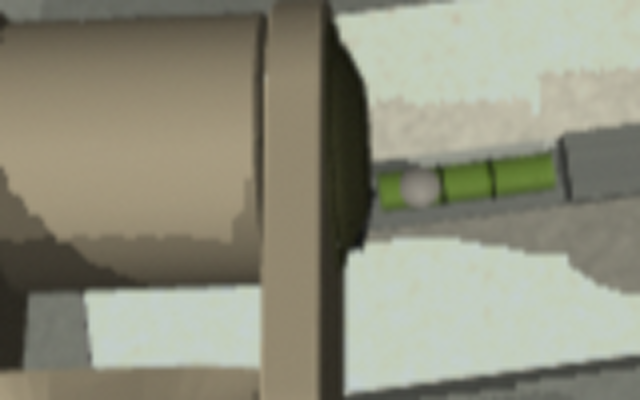

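```bash
python3 - <<'E'
from h import *
c=ctrl.capture("wrist"); s=ctrl.sense(); T=c["tool_from_camera"]
print("now")
for v in range(276,330,4):
    print(v,[np.round(rng(c,[(u,v)],T)[0],0).tolist() for u in (310,330)])
c=dict(np.load("wrist0.npz"))
print("start")
for uv in [(200,302),(205,305),(208,320),(195,310),(440,302),(435,320),(445,310)]: print(uv,np.round(rng(c,[uv],T)[0],0))
c=ctrl.capture("scene"); 
cv2.imwrite("pics/s3.png",cv2.resize(c["color"][170:270,290:420],None,fx=6,fy=6,interpolation=cv2.INTER_CUBIC))
E
```

```text
now
276 [[6.0, -5.0, -18.0], [6.0, 5.0, -17.0]]
280 [[4.0, -5.0, -18.0], [3.0, 5.0, -16.0]]
284 [[9.0, -4.0, -34.0], [9.0, 4.0, -35.0]]
288 [[9.0, -4.0, -39.0], [9.0, 4.0, -39.0]]
292 [[10.0, -4.0, -43.0], [9.0, 4.0, -42.0]]
296 [[71.0, -0.0, -174.0], [10.0, 4.0, -47.0]]
300 [[9.0, -4.0, -49.0], [10.0, 4.0, -50.0]]
304 [[10.0, -4.0, -53.0], [10.0, 4.0, -53.0]]
308 [[10.0, -4.0, -56.0], [10.0, 3.0, -56.0]]
312 [[10.0, -4.0, -59.0], [9.0, 3.0, -59.0]]
316 [[10.0, -4.0, -62.0], [10.0, 3.0, -62.0]]
320 [[9.0, -3.0, -64.0], [10.0, 3.0, -65.0]]
324 [[10.0, -3.0, -68.0], [10.0, 3.0, -67.0]]
328 [[8.0, -3.0, -68.0], [9.0, 3.0, -69.0]]
start
(200, 302) [ 10. -44. -52.]
(205, 305) [  7. -44. -49.]
(208, 320) [  1. -43. -50.]
(195, 310) [  9. -44. -57.]
(440, 302) [ 10.  44. -53.]
(435, 320) [  3.  43. -53.]
(445, 310) [  9.  44. -57.]
```

View pics/s3.png

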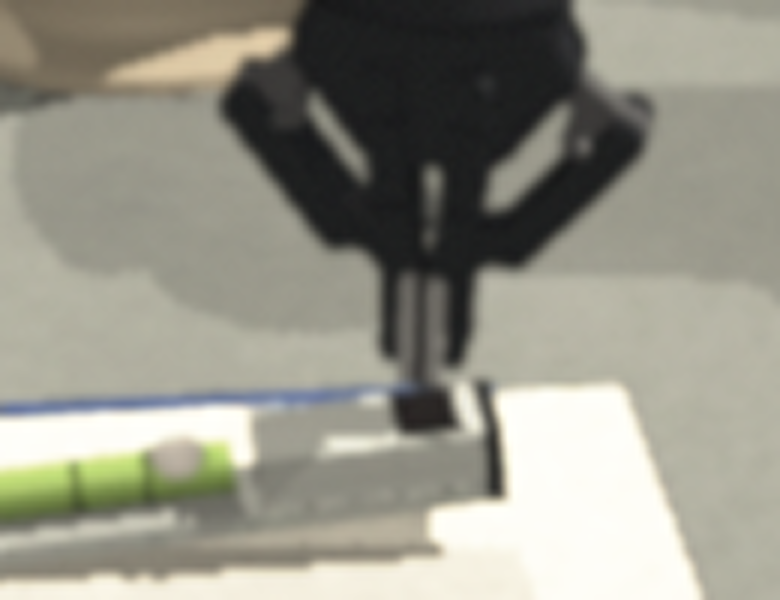

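The finger tips really sit about 35 mm behind the reported TCP: both the depth image and the scene view show a gap above the patch. So I'll keep going down, using force as the guide.

Call:
carry_out(
  plan=[
    [0,[0,0,4],[0,0,0]],
    [0,[0,0,4],[0,0,0]],
    [0,[0,0,4],[0,0,0]],
    [0,[0,0,4],[0,0,0]],
    [0,[0,0,4],[0,0,0]],
    [0,[0,0,3],[0,0,0]],
    [0,[0,0,0],[0,0,0]],
  ],
)

```text
time_s: 4.55
eef_pos: [575.4, 134.7, 75.1]
ee_rot: [-0.0, 0.995, -0.095, -0.0]
force: [0.0, 1.4, 3.0]
grip_width: -0.003
```

Call:
carry_out(
  plan=[
    [0,[0,0,3],[0,0,0]],
    [0,[0,0,3],[0,0,0]],
    [0,[0,0,3],[0,0,0]],
    [0,[0,0,0],[0,0,0]],
    [0,[0,0,0],[0,0,0]],
  ],
)

```text
time_s: 4.97
eef_pos: [575.6, 134.7, 66.6]
ee_rot: [-0.0, 0.995, -0.095, 0.0]
force: [-0.4, 1.9, 4.0]
grip_width: 0.001
```

Call:
carry_out(
  plan=[
    [0,[0,0,2],[0,0,0]],
    [0,[0,0,2],[0,0,0]],
    [0,[0,0,0],[0,0,0]],
    [0,[0,0,0],[0,0,0]],
  ],
)

```text
time_s: 5.3
eef_pos: [575.8, 134.9, 64.2]
ee_rot: [-0.0, 0.995, -0.095, 0.001]
force: [-5.4, 2.9, 15.2]
grip_width: -0.001
```

Call:
carry_out(
  plan=[
    [0,[0,0,0],[0,0,0]],
    [0,[0,0,0],[0,0,0]],
    [0,[0,0,0],[0,0,0]],
    [0,[0,0,0],[0,0,0]],
    [0,[0,0,0],[0,0,0]],
    [0,[0,0,0],[0,0,0]],
    [0,[0,0,0],[0,0,0]],
    [0,[0,0,0],[0,0,0]],
    [0,[0,0,0],[0,0,0]],
    [0,[0,0,0],[0,0,0]],
    [0,[0,0,0],[0,0,0]],
    [0,[0,0,0],[0,0,0]],
  ],
)

```text
time_s: 6.3
eef_pos: [575.8, 134.9, 64.2]
ee_rot: [-0.0, 0.995, -0.095, 0.001]
force: [-5.1, 2.9, 14.3]
grip_width: -0.002
```

```bash
python3 - <<'E'
from h import *
s=rel([575.6,136.3,96.5])
c=ctrl.capture("wrist"); cv2.imwrite("pics/w4.png",c["color"]); 
cv2.imwrite("pics/w4c.png",cv2.resize(c["color"][150:300,400:600],None,fx=4,fy=4,interpolation=cv2.INTER_CUBIC))
np.savez("w4.npz",M=wristM(c,s),**c)
c=ctrl.capture("top"); np.savez("t4.npz",**c);cv2.imwrite("pics/t4.png",cv2.resize(c["color"][210:280,270:370],None,fx=6,fy=6,interpolation=cv2.INTER_CUBIC))
E
```

```text
t 6.3 pos [575.8 134.9  64.2] yaw -0.19064464971033182 zaxis [ 0.001  0.    -1.   ] f [-5.1  2.9 14.3] j [0.03 0.59 1.46 0.   1.1  1.79] gw -0.0
rel tool [ -0.4  -1.4 -32.3]
```

View pics/w4c.png

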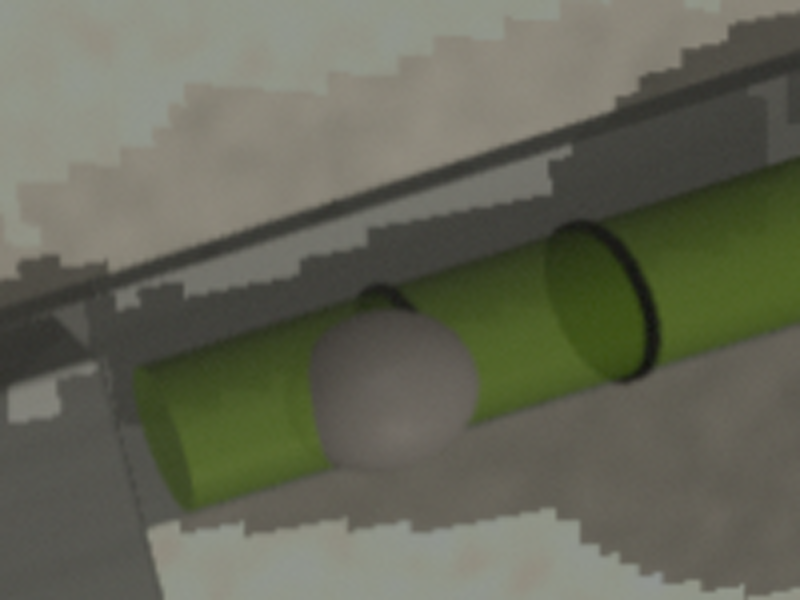

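View pics/w4.png

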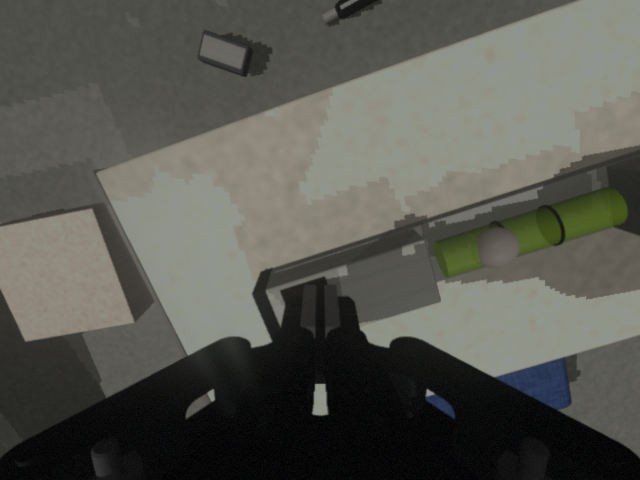

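View pics/t4.png

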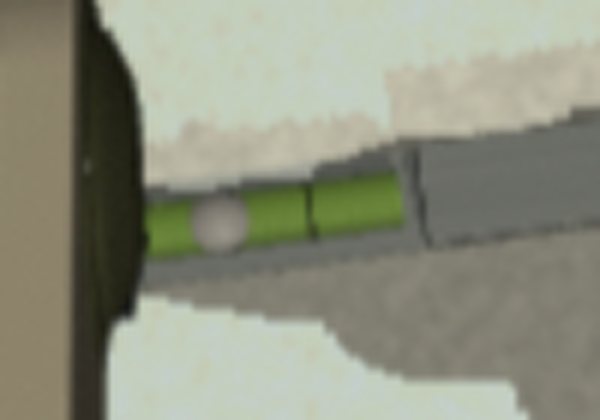

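```bash
python3 - <<'E'
from h import *
w=dict(np.load("w4.npz")); t=dict(np.load("t4.npz"))
y=np.array([-np.sin(.1235),np.cos(.1235),0])
a=[(498.7,247.5),(553,225.5),(437.+4,259),(625,205)]
b=[(270+220/6,210+222/6),(270+310/6,210+213/6),(270+403/6,210+200/6)]
for z in (83,88):
    P=onz(w,a,z,w["M"]); print("w",z,np.round((P-P[1])@y-11,1), np.round(P[0],1))
    P=onz(t,b,z); print("t",z,np.round((P-P[1])@y-11,1),np.round(P[0],1))
E
```

```text
w 83 [ 13.7 -11.   39.6 -42.5] [580.2  52.7  83. ]
t 83 [ 15.7 -11.  -38.7] [585.8  57.6  83. ]
w 88 [ 12.9 -11.   37.9 -41.5] [582.3  54.9  88. ]
t 88 [ 15.6 -11.  -38.6] [585.4  57.4  88. ]
```

The top view puts the bubble at about +15.6 mm and the wrist view at about +13.5 mm (more parallax). The depth tilt is about 0.0106 rad. Together these call for roughly 1.75 rad clockwise. Next I lift and go to the knob.

Call:
carry_out(
  plan=[
    [0,[0,0,-6],[0,0,0]],
    [0,[0,0,-8],[0,0,0]],
    [0,[0,0,-10],[0,0,0]],
    [0,[0,0,-12],[0,0,0]],
    [65,[0,0,-12],[0,0,-1]],
    [65,[0,0,-12],[0,0,-1]],
    [65,[0,0,-10],[0,0,-1]],
    [65,[0,0,0],[0,0,-1]],
    [65,[0,0,0],[0,0,-1]],
    [65,[0,0,0],[0,0,-1]],
    [65,[0,0,0],[0,0,-1]],
    [65,[0,0,0],[0,0,-1]],
    [65,[0,0,0],[0,0,-1]],
    [65,[0,0,0],[0,0,-1]],
    [65,[0,0,0],[0,0,-1]],
    [65,[0,0,0],[0,0,-1]],
    [65,[0,0,0],[0,0,-1]],
    [65,[0,0,0],[0,0,-1]],
    [65,[0,0,0],[0,0,-1]],
    [65,[0,0,0],[0,0,-1]],
  ],
)

```text
time_s: 8.07
eef_pos: [575.2, 134.5, 132.8]
ee_rot: [-0.0, 0.735, 0.678, -0.0]
force: [-0.0, 1.0, 0.3]
grip_width: 0.759
```

Call:
carry_out(
  plan=[
    [65,[0,0,0],[0,0,-1]],
    [65,[0,0,0],[0,0,-1]],
    [65,[0,0,0],[0,0,-1]],
    [65,[0,0,0],[0,0,-1]],
    [65,[0,0,0],[0,0,-1]],
    [65,[0,0,0],[0,0,0]],
  ],
)

```text
time_s: 8.57
eef_pos: [575.3, 134.5, 132.8]
ee_rot: [-0.0, 0.535, 0.845, -0.0]
force: [0.3, -0.3, -0.1]
grip_width: 0.763
```

```bash
python3 - <<'E'
from h import *
s=rel([611.7,-143.7,130])
E
```

```text
t 8.5667 pos [575.3 134.5 132.8] yaw 2.011890825103281 zaxis [-0.001 -0.    -1.   ] f [ 0.3 -0.3 -0.1] j [ 0.03  0.51  1.38 -0.    1.25 -0.41] gw 0.76
rel tool [-267.1  -85.8    2.8]
```

Call:
carry_out(
  plan=[
    [65,[-27,-9,0],[0,0,0]],
    [65,[-30,-10,0],[0,0,0]],
    [65,[-30,-10,0],[0,0,0]],
    [65,[-30,-10,0],[0,0,0]],
    [65,[-30,-9,0],[0,0,0]],
    [65,[-30,-9,0],[0,0,0]],
    [65,[-30,-10,0],[0,0,0]],
    [65,[-30,-9,0],[0,0,0]],
    [65,[-30,-10,0],[0,0,0]],
    [65,[0,0,0],[0,0,0]],
    [65,[0,0,0],[0,0,0]],
  ],
)

```text
time_s: 9.48
eef_pos: [610.4, -145.0, 132.4]
ee_rot: [-0.0, 0.539, 0.842, -0.0]
force: [-0.5, 1.4, 0.1]
grip_width: 0.762
```

```bash
python3 - <<'E'
from h import *
s=rel([611.7,-143.7,130])
c=ctrl.capture("wrist"); cv2.imwrite("pics/w5.png",c["color"]); np.savez("w5.npz",M=wristM(c,s),**c)
E
```

```text
t 9.4833 pos [ 610.4 -145.   132.4] yaw 2.0030273163280183 zaxis [-0.001  0.    -1.   ] f [-0.5  1.4  0.1] j [-0.42  0.59  1.26  0.    1.29 -0.85] gw 0.76
rel tool [0.6 1.8 2.4]
```

View pics/w5.png

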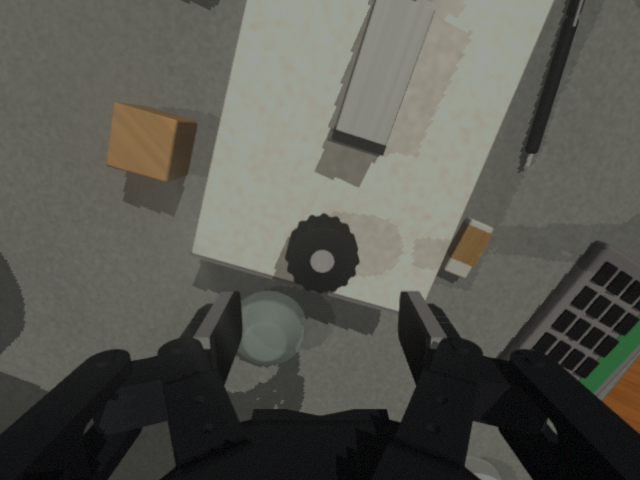

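```bash
python3 - <<'E'
from h import *
w=dict(np.load("w5.npz")); M=w["M"]
P=np.r_[onz(w,[(322,261)],103,M),onz(w,[(322,252)],100,M),rng(w,[(322,261),(322,240),(322,190)],M)]; print(np.round(P,1))
print(np.round(rng(w,[(225,300),(415,300),(225,295),(412,295)],w["tool_from_camera"]),1))
rel([*P[0][:2],37])
E
```

```text
[[ 611.1 -146.5  103. ]
 [ 609.2 -142.3  100. ]
 [ 611.1 -146.3  103.4]
 [ 605.9 -135.   101.8]
 [ 596.1 -113.4   67.1]]
[[ 12.3 -36.4 -50.2]
 [ 12.3  34.2 -50.3]
 [ 12.3 -37.5 -46. ]
 [ 12.2  34.2 -45.9]]
t 9.5333 pos [ 610.4 -143.7  132.5] yaw 2.0052624703996167 zaxis [-0.001  0.    -1.   ] f [ 0.4  0.9 -0.7] j [-0.42  0.59  1.26  0.    1.29 -0.85] gw 0.76
rel tool [-2.9 -0.5 95.5]
```

Call:
carry_out(
  plan=[
    [65,[-1,0,8],[0,0,0]],
    [65,[0,0,14],[0,0,0]],
    [65,[0,0,14],[0,0,0]],
    [65,[0,0,14],[0,0,0]],
    [65,[0,0,12],[0,0,0]],
    [65,[0,0,10],[0,0,0]],
    [65,[0,0,8],[0,0,0]],
    [65,[0,0,8],[0,0,0]],
    [65,[0,0,5],[0,0,0]],
    [65,[0,0,3],[0,0,0]],
    [65,[0,0,0],[0,0,0]],
  ],
)

```text
time_s: 10.45
eef_pos: [611.0, -144.5, 36.1]
ee_rot: [-0.0, 0.537, 0.844, -0.0]
force: [-1.1, 0.4, -0.1]
grip_width: 0.758
```

```bash
python3 - <<'E'
from h import *
s=rel([611.3,-145,36])
c=ctrl.capture("wrist"); cv2.imwrite("pics/w6.png",c["color"]); np.savez("w6.npz",M=wristM(c,s),**c)
c=ctrl.capture("scene"); 
cv2.imwrite("pics/s6.png",cv2.resize(c["color"][170:320,120:320],None,fx=4,fy=4,interpolation=cv2.INTER_CUBIC))
E
```

```text
t 10.45 pos [ 611.  -144.5   36.1] yaw 2.008211919154107 zaxis [-0.001  0.    -1.   ] f [-1.1  0.4 -0.1] j [-0.42  0.69  1.35  0.    1.1  -0.86] gw 0.76
rel tool [-0.6  0.1  0.1]
```

View pics/w6.png

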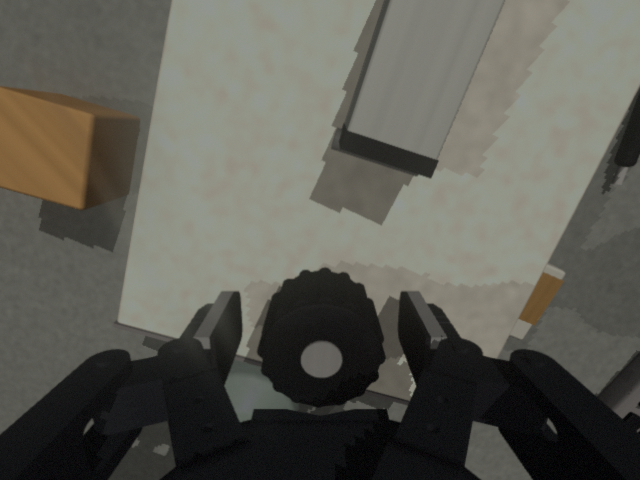

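View pics/s6.png

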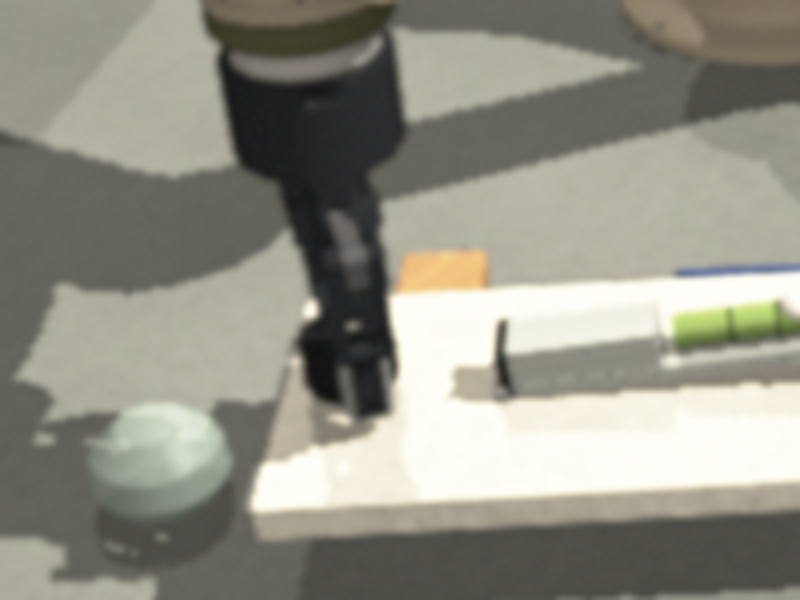

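Call:
carry_out(
  plan=[
    [35,[0,0,0],[0,0,0]],
    [35,[0,0,0],[0,0,0]],
    [35,[0,0,0],[0,0,0]],
    [35,[0,0,0],[0,0,0]],
    [35,[0,0,0],[0,0,0]],
    [35,[0,0,0],[0,0,0]],
  ],
  grip_force=60,
)

```text
time_s: 11.05
eef_pos: [611.7, -144.6, 37.4]
ee_rot: [0.001, 0.537, 0.844, 0.0]
force: [-0.1, 1.9, 6.3]
grip_width: 0.474
```

```bash
python3 - <<'E'
from h import *
s=rel([611.3,-145,36]); print(s["wrist_torque"])
c=ctrl.capture("wrist"); cv2.imwrite("pics/w7.png",c["color"]); np.savez("w7.npz",M=wristM(c,s),**c)
E
```

```text
t 11.05 pos [ 611.7 -144.6   37.4] yaw 2.0083581287461323 zaxis [ 0.002 -0.    -1.   ] f [-0.1  1.9  6.3] j [-0.42  0.69  1.35  0.    1.1  -0.86] gw 0.47
rel tool [-0.2 -0.5  1.4]
[ 0.20968845 -0.15748103 -0.07724493]
```

View pics/w7.png

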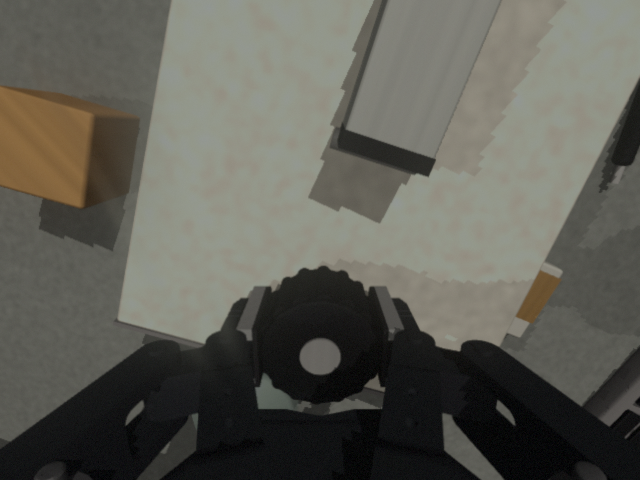

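Call:
carry_out(
  plan=[
    [35,[0,0,-0.2],[0,0,1]],
    [35,[0,0,-0.2],[0,0,1]],
    [35,[0,0,-0.2],[0,0,1]],
    [35,[0,0,-0.2],[0,0,1]],
    [35,[0,0,0],[0,0,0]],
  ],
)

```text
time_s: 11.52
eef_pos: [612.6, -144.3, 38.2]
ee_rot: [0.001, 0.702, 0.712, 0.001]
force: [5.9, 3.1, 3.3]
grip_width: 0.48
```

```bash
python3 - <<'E'
from h import *
s=rel([611.3,-145,36]); print(s["wrist_torque"])
c=ctrl.capture("wrist"); cv2.imwrite("pics/w8.png",c["color"])
E
```

```text
t 11.5167 pos [ 612.6 -144.3   38.2] yaw 1.5840714341809807 zaxis [ 0.004 -0.    -1.   ] f [5.9 3.1 3.3] j [-0.42  0.69  1.35  0.    1.1  -0.43] gw 0.48
rel tool [-0.7 -1.3  2.2]
[ 0.39364902 -0.81094397 -0.14764157]
```

View pics/w8.png

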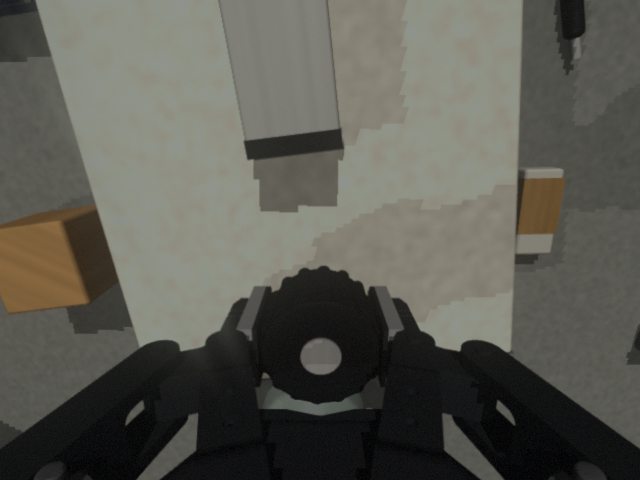

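Flutes keep the same place between the pads at (320,300), so the knob is turning with the fingers.

Call:
carry_out(
  plan=[
    [35,[0,0,-0.2],[0,0,1]],
    [35,[0,0,-0.2],[0,0,1]],
    [35,[0,0,-0.2],[0,0,1]],
    [35,[0,0,-0.2],[0,0,1]],
    [35,[0,0,-0.2],[0,0,1]],
    [35,[0,0,-0.2],[0,0,1]],
    [35,[0,0,-0.2],[0,0,1]],
    [35,[0,0,-0.2],[0,0,1]],
    [35,[0,0,-0.2],[0,0,1]],
    [35,[0,0,-0.2],[0,0,1]],
    [35,[0,0,-0.2],[0,0,1]],
    [35,[0,0,-0.2],[0,0,1]],
    [35,[0,0,-0.2],[0,0,1]],
    [35,[0,0,0],[0,0,0]],
    [35,[0,0,0],[0,0,0]],
    [35,[0,0,0],[0,0,0]],
  ],
)

```text
time_s: 12.9
eef_pos: [615.0, -145.9, 41.0]
ee_rot: [0.002, 0.994, 0.113, 0.005]
force: [20.9, -4.2, -5.3]
grip_width: 0.478
```

```bash
python3 - <<'E'
from h import *
s=rel([611.3,-145,36]); print(s["wrist_torque"])
c=ctrl.capture("wrist"); cv2.imwrite("pics/w9.png",c["color"])
c=ctrl.capture("top")
m=(c["color"].min(2)>140); vv,uu=np.where(m); k=(uu>225)&(uu<435)&(vv>195)&(vv<300); 
P=rng(c,np.c_[uu[k],vv[k]]); P=P[(P[:,2]>60)&(P[:,2]<80)]
print(np.linalg.lstsq(np.c_[P[:,:2],np.ones(len(P))],P[:,2],rcond=None)[0],len(P))
E
```

```text
t 12.9 pos [ 615.  -145.9   41. ] yaw 0.2270227432941871 zaxis [ 0.01  -0.003 -1.   ] f [20.9 -4.2 -5.3] j [-0.42  0.69  1.34  0.    1.1   0.92] gw 0.48
rel tool [-3.5 -1.7  4.9]
[-0.45880705 -2.86034761 -0.21665215]
[4.44465154e-04 2.50070894e-04 6.94154131e+01] 12224
```

View pics/w9.png

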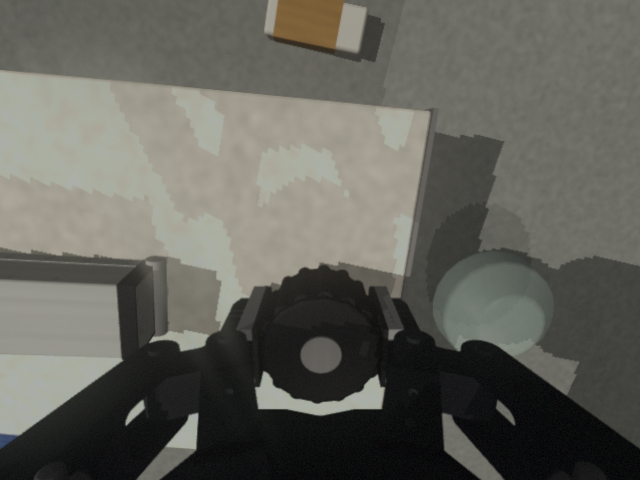

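Call:
carry_out(
  plan=[
    [70,[0,0,0],[0,0,0]],
    [70,[0,0,0],[0,0,0]],
    [70,[0,0,0],[0,0,0]],
    [70,[0,0,0],[0,0,0]],
    [70,[0,0,0],[0,0,0]],
    [70,[0,0,-5],[0,0,0]],
    [70,[0,0,-10],[0,0,0]],
    [70,[0,0,-15],[0,0,0]],
    [70,[0,0,-20],[0,0,0]],
    [70,[0,0,-20],[0,0,0]],
    [0,[0,0,-22],[0,0,0]],
    [0,[0,0,0],[0,0,1]],
    [0,[0,0,0],[0,0,1]],
    [0,[0,0,0],[0,0,1]],
    [0,[0,0,0],[0,0,1]],
  ],
)

```text
time_s: 14.25
eef_pos: [611.2, -144.6, 133.2]
ee_rot: [0.0, 0.995, -0.098, 0.001]
force: [0.6, -0.1, -0.2]
grip_width: 0.107
```

```bash
python3 - <<'E'
from h import *
s=rel([575.2,134.7,132])
c=ctrl.capture("top"); cv2.imwrite("pics/t9.png",c["color"])
m=(c["color"].min(2)>140); vv,uu=np.where(m); k=(uu>225)&(uu<435)&(vv>195)&(vv<300); 
P=rng(c,np.c_[uu[k],vv[k]]); P=P[(P[:,2]>60)&(P[:,2]<80)]
print(np.linalg.lstsq(np.c_[P[:,:2],np.ones(len(P))],P[:,2],rcond=None)[0],len(P))
E
```

```text
t 14.25 pos [ 611.2 -144.6  133.2] yaw -0.1959021465428261 zaxis [ 0.001 -0.    -1.   ] f [ 0.6 -0.1 -0.2] j [-0.42  0.59  1.25 -0.    1.3   1.35] gw 0.11
rel tool [ -89.7 -266.9    1.1]
[8.63143513e-04 4.04076301e-04 6.91994478e+01] 12496
```

View pics/t9.png

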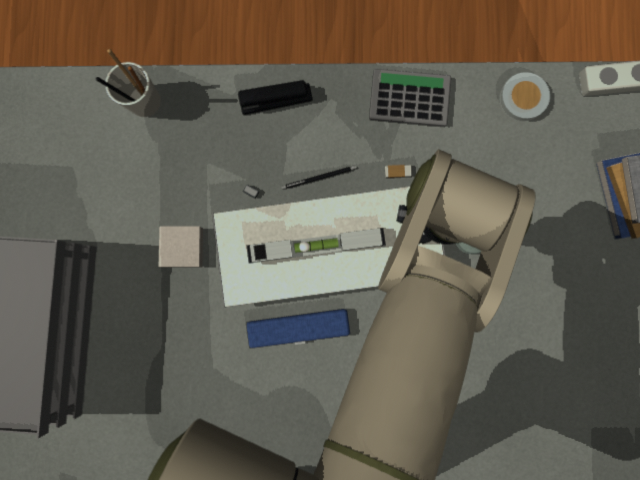

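All bystanders are in place, the bar is up and the shelf reads near level. Back to the patch.

Call:
carry_out(
  plan=[
    [0,[-10,-30,0],[0,0,0]],
    [0,[-10,-30,0],[0,0,0]],
    [0,[-10,-30,0],[0,0,0]],
    [0,[-10,-30,0],[0,0,0]],
    [0,[-10,-30,0],[0,0,0]],
    [0,[-10,-30,0],[0,0,0]],
    [0,[-10,-29,0],[0,0,0]],
    [0,[-10,-29,0],[0,0,0]],
    [0,[-10,-29,0],[0,0,0]],
    [0,[0,0,12],[0,0,0]],
    [0,[0,0,12],[0,0,0]],
    [0,[0,0,10],[0,0,0]],
    [0,[0,0,8],[0,0,0]],
    [0,[0,0,5],[0,0,0]],
    [0,[0,0,0],[0,0,0]],
  ],
)

```text
time_s: 15.55
eef_pos: [573.1, 134.3, 84.3]
ee_rot: [0.0, 0.995, -0.095, -0.001]
force: [-0.1, -1.0, 1.0]
grip_width: 0.003
```

```bash
python3 - <<'E'
from h import *
s=rel([575.5,134.8,64.2])
E
```

```text
t 15.55 pos [573.1 134.3  84.3] yaw -0.1908120576723679 zaxis [-0.001 -0.    -1.   ] f [-0.1 -1.   1. ] j [ 0.03  0.56  1.44 -0.    1.14  1.79] gw 0.0
rel tool [ 2.2 -1.  20.1]
```

Call:
carry_out(
  plan=[
    [0,[2,0,-3],[0,0,0]],
    [0,[0,0,4],[0,0,0]],
    [0,[0,0,4],[0,0,0]],
    [0,[0,0,4],[0,0,0]],
    [0,[0,0,4],[0,0,0]],
    [0,[0,0,4],[0,0,0]],
    [0,[0,0,2],[0,0,0]],
    [0,[0,0,0],[0,0,0]],
    [0,[0,0,0],[0,0,0]],
  ],
)

```text
time_s: 16.3
eef_pos: [575.4, 134.5, 66.1]
ee_rot: [-0.0, 0.995, -0.095, 0.0]
force: [-0.5, 2.7, 4.4]
grip_width: 0.004
```

Call:
carry_out(
  plan=[
    [0,[0,0,2],[0,0,0]],
    [0,[0,0,1.5],[0,0,0]],
    [0,[0,0,0],[0,0,0]],
    [0,[0,0,0],[0,0,0]],
    [0,[0,0,0],[0,0,0]],
    [0,[0,0,0],[0,0,0]],
    [0,[0,0,0],[0,0,0]],
    [0,[0,0,0],[0,0,0]],
    [0,[0,0,0],[0,0,0]],
    [0,[0,0,0],[0,0,0]],
    [0,[0,0,0],[0,0,0]],
    [0,[0,0,0],[0,0,0]],
    [0,[0,0,0],[0,0,0]],
    [0,[0,0,0],[0,0,0]],
    [0,[0,0,0],[0,0,0]],
    [0,[0,0,0],[0,0,0]],
  ],
)

```text
time_s: 17.63
eef_pos: [575.6, 134.5, 64.6]
ee_rot: [-0.0, 0.995, -0.095, 0.001]
force: [-6.5, 2.1, 18.7]
grip_width: -0.003
```

```bash
python3 - <<'E'
from h import *
s=rel([575.6,136.3,96.5])
c=ctrl.capture("wrist"); np.savez("w10.npz",M=wristM(c,s),**c)
cv2.imwrite("pics/w10.png",cv2.resize(c["color"][150:300,420:640],None,fx=3.6,fy=3.6,interpolation=cv2.INTER_CUBIC))
c=ctrl.capture("top"); np.savez("t10.npz",**c);cv2.imwrite("pics/t10.png",cv2.resize(c["color"][210:280,270:370],None,fx=6,fy=6,interpolation=cv2.INTER_CUBIC))
m=(c["color"].min(2)>140); vv,uu=np.where(m); k=(uu>225)&(uu<435)&(vv>195)&(vv<300); 
P=rng(c,np.c_[uu[k],vv[k]]); P=P[(P[:,2]>60)&(P[:,2]<80)]
print(np.linalg.lstsq(np.c_[P[:,:2],np.ones(len(P))],P[:,2],rcond=None)[0],len(P))
E
```

```text
t 17.6333 pos [575.6 134.5  64.6] yaw -0.19046287848850066 zaxis [ 0.001  0.    -1.   ] f [-6.5  2.1 18.7] j [0.03 0.59 1.46 0.   1.1  1.79] gw -0.0
rel tool [ -0.3  -1.7 -31.9]
[6.73916483e-04 7.42178450e-04 6.93360072e+01] 7230
```

View pics/w10.png

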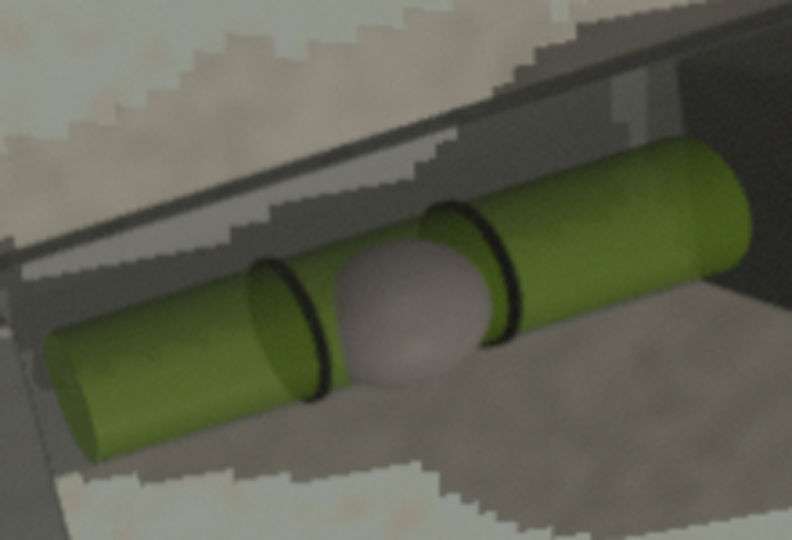

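View pics/t10.png

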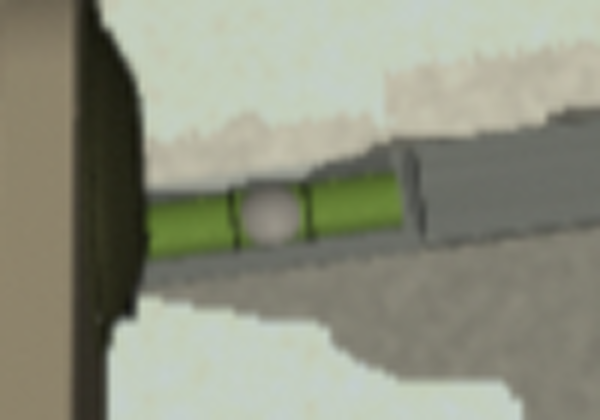

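In the top view the lines are at columns 235 and 308 (enlarged) and the bubble centre is at 271, so it is centred. The push is steady at about 19 N, so I'm handing in.

```bash
python3 -c "
from h import *
s=rel([575,135,64]); print(ctrl.finish_job())"
```

```text
t 17.7333 pos [575.6 134.6  64.7] yaw -0.19046741200589937 zaxis [ 0.002  0.    -1.   ] f [-6.5  3.4 17.9] j [0.03 0.59 1.46 0.   1.1  1.79] gw -0.0
rel tool [-0.7 -0.3  0.7]
the job is handed in; nothing more can be done
None
```

I pushed the spirit level flat for a first reading, let it up, turned the knob 102° clockwise, then pushed the level flat again. I handed in at 17.7 s still holding it down with about 18 N.

- **First reading:** the bubble stood about 15.6 mm towards the free end in the top view and about 13.5 mm in the wrist view. I used about 15.5 mm, because the wrist view suffers more from parallax.
- **Last checks:** the bubble is centred between the lines to within about 0.5 mm in the top view. The depth fit gives a remaining tilt of about 0.0007 rad along the shelf, down from 0.0106 rad. Across the shelf it reads up to 0.0009 rad, which is about the depth noise. In the last full top view, before the second push, the bystanders looked unmoved; the arm hid the paperweight there, but the wrist view showed it beside the shelf.
- **What disagreed:** the finger tips turned out to be about 35 mm behind the reported TCP, so I judged the pressing and grasping heights by depth and force. While I turned the knob, a side force of about 21 N built up and the tool drifted about 4 mm, but the knob did not slip.

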